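# Mix the tall bottle on the touch mixer, then hold it tipped for inspection

### The job

Draw the tall red bottle with the narrow capped neck straight up out of the bottle rack, keep it upright, and press its foot down on the middle of the touch mixer's round sprung pad until the pad is fully down, keeping it down for a good second. Then lift the bottle off, tip it over to about 60 degrees from upright as if to look for sediment, and finish while still holding it like that, still and clear of everything, with the middle of the bottle at least 20 cm above the bench. Leave the other two containers in the rack, the bottle on the bench and the tablet box where they stand.

Things in the scene. Friction and masses are not known exactly. Their poses are not given: they have to be found in the camera images.
- bottle_mid (a point): middle (half-way up, on the axis) of the tall dark-red round bottle to be handled: 116 mm high; straight body 48 mm in diameter up to about 65 mm above its foot, then shoulders narrowing to the neck at 97 mm, then a white round cap. About 0.16 kg. z axis points from foot to cap. It stands upright in one of the three wells of the rack (which one varies); foot 58 mm below this point. It is the tallest thing in the rack.
- bottle_cap (a point): centre of the bottle's cap, on the axis 49 mm above bottle_mid: the cap is fixed to the bottle (does not unscrew), 26 mm in diameter and 18 mm high (from 98 to 116 mm above the foot); it can be gripped from above by its sides, with the fingertips level with its lower edge, and lies well above everything else in the rack
- rack: white bottle rack fixed to the bench: block 76 (x) x 230 (y) x 32 mm high, with three equal round wells 52 mm in diameter in a row along its y axis, at y = -80, 0, +80 mm; wells 24 mm deep, floor 8 mm above the bench. Origin: centre of its underside, on the bench; z up
- mixer: touch mixer fixed to the bench: light housing 106 x 106 mm, 58 mm high, with a round pad on top in the middle. Origin: centre of its underside, on the bench; z up
- pad_top (a point): centre of the top face of the mixer's round black rubber pad, 64 mm in diameter, 86 mm above the bench when not pressed; moves with the pad
- pad (a joint): how far the pad is pressed down: 0 up, 0.008 m fully down at a solid stop. Sprung: starts to give at 2 N, fully down at 8 N, comes up again by itself
- rack_dropper_mid (a point): middle of the small brown dropper bottle with a black top in another well, 33 mm in diameter, 76 mm high; to be left alone
- rack_jar_mid (a point): middle of the white jar in the remaining well, 50 mm in diameter, 62 mm high; to be left alone
- bench_bottle: white bottle with a wide cap standing on the bench, 52 mm in diameter, 85 mm high; origin at the centre of its underside; to be left alone
- tablet_box: small carton standing on the bench, 45 x 60 x 50 mm high; origin at the centre of its underside; to be left alone

How it is judged (in metres and radians):
On the way, in this order (a step that is already met when the one before it is completed fails the run):
1. the bottle is drawn out, upright, its foot clear above the rack (height (world z) of bottle_mid above 0.098 m and angle between bottle_mid's own z axis and vertical below 0.35 rad and contact force between bottle and rack below 0.1 N), for 0.1 s.
2. the upright bottle presses the pad fully down and keeps it there (the fingers not touching the pad) (value of joint pad above 0.0068 m and contact force between bottle and pad above 3 N and contact force between the fingers and pad below 0.5 N and horizontal distance between bottle_mid and pad_top below 0.02 m and angle between bottle_mid's own z axis and vertical below 0.3 rad), for 0.7 s.
At the end, for the whole second after the job is handed in: the bottle is held still in the fingers, touching nothing else, its middle more than 19 cm above the bench and its axis 43 to 77 degrees from upright (cap uppermost); the pad has come up again (height (world z) of bottle_mid above 0.19 m and angle between bottle_mid's own z axis and vertical between 0.75 and 1.35 rad and contact force between the fingers and bottle above 1 N and linear speed of bottle below 0.03 m/s and value of joint pad below 0.002 m and contact force between bottle and rack below 0.1 N and contact force between bottle and mixer below 0.1 N and contact force between bottle and rack_dropper below 0.1 N and contact force between bottle and rack_jar below 0.1 N and contact force between bottle and bench_bottle below 0.1 N and contact force between bottle and tablet_box below 0.1 N); the arm keeps its last pose, push and grip.
It fails at once if the dropper bottle or jar in the rack, the bottle on the bench or the tablet box is moved more than 3 cm (distance of any of rack_dropper_mid, rack_jar_mid, bench_bottle, tablet_box from where it was at the start of the episode above 0.03 m).
It also fails if it takes over 43 s, if anything falls off the work surface, if the arm or the gripper's body presses on something with over 40 N, if the wrist force passes 120 N, or if a joint passes its speed limit or range.

### The arm

A 6-joint arm with a two-finger parallel gripper is mounted at the origin on a cart in front of the work surface, level with it; the furniture and walls round the work are solid. World frame = base frame: x ahead of the robot, y to its left, z up, the work surface at z = 0. Lengths are in mm, angles in rad, forces in N, time in s.
With the tool pointing down it reaches from about 250 to 725 mm from the base axis. Payload 9.7 kg.
Tool frame: the origin (TCP) lies midway between the tips of the shut fingers; the grasp point (between the pads) lies 19 mm behind it; z points along the fingers, x is the direction in which the jaws open and shut, and the axes are right-handed (so a half turn about z gives the same grasp; the last joint's range is limited). The gripper opens to 85 mm and grips with 20 to 120 N. Pads are 22 mm wide; open, the fingers measure 114 mm over their backs; the gripper's body (76 mm by 85 mm) begins 54 mm behind the grasp point. The pads swing forward as they close: fully open they stand 13 mm farther back than shut.
Start: joints at [1.243, 0.087, 0.176, 1.66, 0, 1.571], TCP at [177.076, 520.712, 231.284] pointing down, gripper open.
Joint ranges: [-3.13, 3.13], [-0.85, 1.81], [-1.15, 1.24], [-2.2, 2.28], [-1.44, 1.52], [-3.14, 3.14]. Speed limits (rad/s): [2.22, 2.22, 2.57, 3.14, 3.14, 3.14].

### API

Orientations are given as a unit quaternion [w, x, y, z].
In Python, from cell import telemetry, optics, r gives the robot as it stands.
- The arm moves only by the tool arm_command, never from a script. Its argument "series" is a list of rows, each a list of 3 entries, a list of its own where there are three numbers: the opening, from 0 (shut) to 1 (fully open), then the shift along the tool's x, y, z as a fraction of full scale, then the turn about the tool's z as a fraction of full scale. In form: [[fingers, [dx, dy, dz], roll], ...]. A call has 1 to 5 rows; each row shifts and turns the pose as measured when the row begins, along the tool's axes as they then stand; what a row does not reach is not made up. Full scale, the value 1, is 0.05 m for a shift and pi rad for a turn. A row lasts 1/8 s, in which the tool goes at most 62.5 mm and 10.7 degrees, less where a joint would pass 70% of its speed; a pose out of reach is approached as far as the arm can. A call with a number of a shift or a turn outside -1 to 1 is refused whole. A call with a gripper value outside its range is refused whole. The fingers move at their own pace and stop on an object; "squeeze" is the grip in N (left out, the last holds). Time passes only in rows, so rows that do not move let the fingers close. It gives the time, the measured TCP pose, the force and the opening at its end, in the units of the state.
- telemetry.get_obs(): the state, without advancing time (a new reading comes with each control period).
- optics.camera(name): name is "scene" or "top"; returns the picture (480x640x3 uint8, blue, green, red); there is no depth.
- optics.camera_info(name): a dict with "fx", "fy", "cx", "cy" (pixels), "k1" (the pictures are not rectified: a ray, as slopes to the right and down, at radius r is drawn at 1 + k1 r^2 times it, then the intrinsics apply), "extrinsics" (4x4, takes a point from world to camera coordinates). Camera axes: x right, y up, looking along -z (the intrinsics and any distortion apply to the point x, -y, -z); pixel columns grow to the right and rows downward; lengths in mm; the calibration is good to about 2 mm. A picture is of the moment at which its call begins. camera_info takes no time and is no camera call.
- r.job_done(): hands the job in, once; it reports no verdict.
The state is a dict: "time": time; "joint_pos": joint angles; "qvel": joint speeds; "tau": joint torques, N m; "tool_pos": TCP position; "orientation": TCP orientation; "ft_force": force on the tool from outside, world axes, zero at the start; "torque": the same for the moment, N m; "width": finger opening in mm.
Only numpy, scipy, OpenCV 4.12 (cv2) and the standard library are available. Lean on these libraries where they do the work, as an engineer would, in place of code of your own. Each camera call takes 0.05 s, during which the arm holds its last target.

## Working session

There is one attempt and no reset: what is moved stays moved. The work goes in short steps, Python scripts to look and compute and a tool call to move; the robot and the scene stay as the last step left them, time stands still between calls to the robot, and variables do not carry over. Pictures are saved under pics/ and viewed, and the job is handed in when it is done.

Besides the shell and the picture viewer there is one more tool, called after "Emit:" by a JSON object that holds its "op" and its "data". arm_command: Moves the arm, as the interface text tells. Shift numbers are shares of 0.05 m and turn numbers shares of pi rad, none past 1 either way. Its arguments: {"type":"object","properties":{"series":{"type":"array"},"squeeze":{"type":"number"}},"required":["series"]}

```bash
ls; mkdir -p pics; python3 - <<'E'
from cell import telemetry, optics, r
import cv2
print(telemetry.get_obs())
for n in ("scene","top"):
    cv2.imwrite(f"pics/{n}0.png",optics.camera(n)); print(n,optics.camera_info(n))
E
```

```text
pics
{'time': 0.0, 'joint_pos': array([1.24300519e+00, 8.74372339e-02, 1.75155360e-01, 1.65980218e+00,
       2.50915654e-05, 1.57078526e+00]), 'qvel': array([-0.00172245, -0.00048254,  0.00071842,  0.00012073,  0.00010249,
        0.00089039]), 'tau': array([-1.69666869e-04, -5.20388567e+01,  4.64805114e+01,  1.63569627e-02,
        1.37831626e-05,  6.21069532e-06]), 'tool_pos': array([176.99487243, 520.50548761, 230.60651998]), 'orientation': array([ 3.64691738e-04,  8.13001091e-01,  5.82261807e-01, -5.30770997e-04]), 'ft_force': array([ 0.46473403, -0.47312256, -0.09393984]), 'torque': array([ 0.00856256,  0.03783686, -0.02625423]), 'width': 85.44217894559668}
scene {'fx': 600.3674530423924, 'fy': 600.3674530423924, 'cx': 318.0750155454567, 'cy': 239.15952589289847, 'k1': -0.029355897929980234, 'extrinsics': array([[ 8.87533902e-01, -4.60433837e-01,  1.68598410e-02,
        -6.49569941e+02],
       [ 2.12064572e-01,  4.40715406e-01,  8.72237667e-01,
        -1.27563898e+02],
       [-4.09038127e-01, -7.70565126e-01,  4.88791569e-01,
        -8.79785166e+02],
       [ 0.00000000e+00,  0.00000000e+00,  0.00000000e+00,
         1.00000000e+00]])}
top {'fx': 461.5208597670157, 'fy': 461.5208597670157, 'cx': 314.3360746585577, 'cy': 228.35025583289806, 'k1': -0.000783160674834601, 'extrinsics': array([[ 2.51049878e-02, -9.99485931e-01,  1.99402618e-02,
        -2.03712846e+02],
       [ 9.96964079e-01,  2.65022964e-02,  7.32137542e-02,
        -6.36166720e+02],
       [-7.37045800e-02,  1.80416944e-02,  9.97116910e-01,
        -8.83946074e+02],
       [ 0.00000000e+00,  0.00000000e+00,  0.00000000e+00,
         1.00000000e+00]])}
```

View pics/scene0.png

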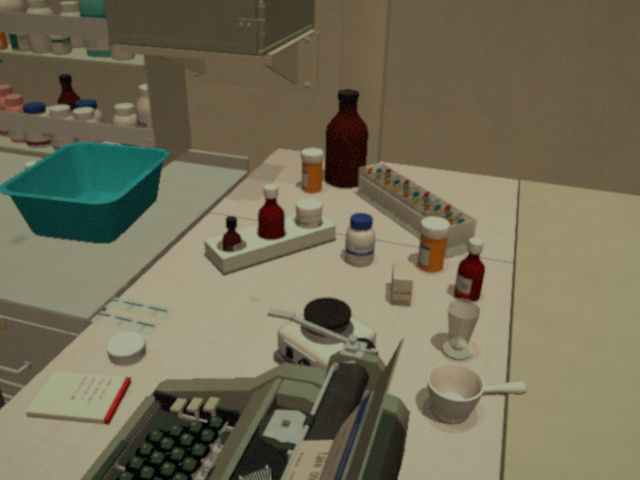

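View pics/top0.png

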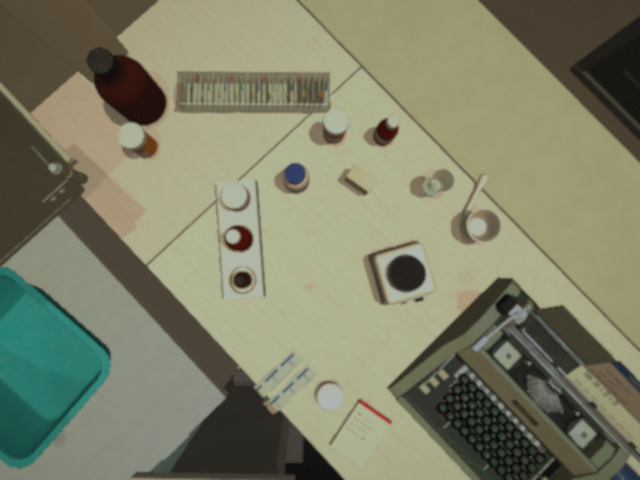

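```bash
cat > h.py <<'E'
import numpy as np, cv2
from cell import telemetry, optics, r
def ray(name,u,v):
    c=optics.camera_info(name); E=np.array(c['extrinsics'])
    K=np.array([[c['fx'],0,c['cx']],[0,c['fy'],c['cy']],[0,0,1.]])
    p=cv2.undistortPoints(np.array([[[u,v]]],float),K,np.array([c['k1'],0,0,0.]))[0,0]
    d=E[:3,:3].T@np.array([p[0],-p[1],-1.]); o=-E[:3,:3].T@E[:3,3]
    return o,d/np.linalg.norm(d)
def onz(name,u,v,z):
    o,d=ray(name,u,v); return o+d*(z-o[2])/d[2]
def proj(name,P):
    c=optics.camera_info(name); E=np.array(c['extrinsics'])
    q=E[:3,:3]@np.array(P,float)+E[:3,3]; a=q[0]/-q[2]; b=-q[1]/-q[2]; k=1+c['k1']*(a*a+b*b)
    return np.array([c['fx']*a*k+c['cx'],c['fy']*b*k+c['cy']]).round(1)
def tri(a,b):
    o1,d1=ray('top',*a);o2,d2=ray('scene',*b)
    t=np.linalg.lstsq(np.c_[d1,-d2],o2-o1,rcond=None)[0]
    p,q=o1+t[0]*d1,o2+t[1]*d2; return (p+q)/2,np.linalg.norm(p-q)
E
python3 - <<'E'
from h import *
print(proj('top',[177,520,231]),proj('scene',[177,520,231]),proj('top',[0,0,0]))
for n,rs in (('top',{'cap':(205,215,265,262),'pad':(360,235,445,310),'bb':(275,155,320,200),'box':(335,160,380,200),'rack':(205,170,275,305)}),('scene',{'cap':(245,175,300,245),'pad':(265,290,390,380)})):
    im=cv2.imread(f'pics/{n}0.png')
    for k,(a,b,c,d) in rs.items():
        cv2.imwrite(f'pics/{n}_{k}.png',cv2.resize(im[b:d,a:c],None,fx=8 if k!='rack' else 4,fy=8 if k!='rack' else 4,interpolation=cv2.INTER_CUBIC)[:600,:800])
E
python3 -c "
import cv2,numpy as np
f=lambda n:cv2.imread('pics/'+n+'.png')
a=[f('top_cap'),f('scene_cap'),f('top_pad')]
print([x.shape for x in a])
c=np.zeros((600,800,3),np.uint8)
def put(i,x,y,w,h): c[y:y+h,x:x+w]=cv2.resize(i,(w,h))
put(f('top_cap'),0,0,360,282);put(f('scene_cap'),400,0,275,350);put(f('top_rack'),0,300,155,300);put(f('top_box'),200,360,270,240)
cv2.imwrite('pics/m1.png',c)"
```

```text
[-186.7  529.2] [-30.1  76.3] [208.  560.4]
[(376, 480, 3), (560, 440, 3), (600, 680, 3)]
```

View pics/m1.png

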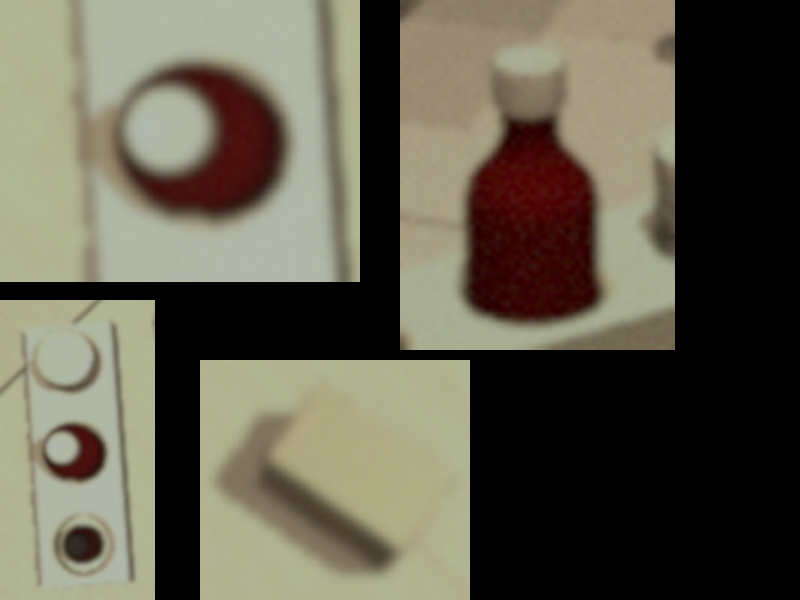

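View pics/top_pad.png

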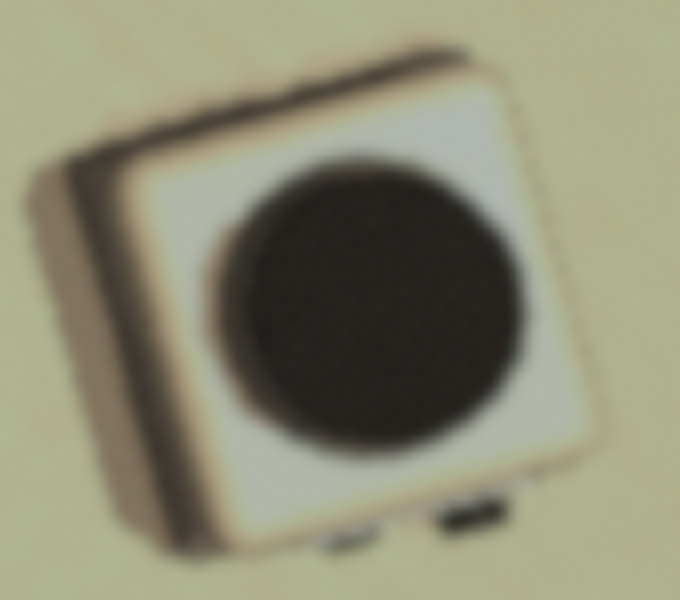

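```bash
python3 - <<'E'
from h import *
def mask(n,roi,f):
    im=cv2.imread(f'pics/{n}0.png');a,b,c,d=roi
    hsv=cv2.cvtColor(im,cv2.COLOR_BGR2HSV)[b:d,a:c].astype(int); m=f(hsv).astype(np.uint8)
    cs=max(cv2.findContours(m,0,2)[0],key=cv2.contourArea)+np.array([a,b])
    e=cv2.fitEllipse(cs); return [np.round(x,1) for x in (e[0],e[1],cv2.boundingRect(cs))],e[0]
# top cap : bright spot inside; restrict ROI tight
m,ct=mask('top',(223,227,243,246),lambda h:(h[...,2]>120)&(h[...,1]<60)); print('cap',m)
print(' at 124:',onz('top',*ct,124))
m,pd=mask('top',(380,248,435,296),lambda h:h[...,2]<50); print('pad',m, onz('top',*pd,86))
m,pt=mask('scene',(300,295,355,335),lambda h:h[...,2]<50); print('padscene',m, onz('scene',*pt,86))
p,e=tri(ct,(271.2,186.6)); print('cap tri',p,e)
print(onz('scene',271.2,186.6,124),onz('scene',271.2,191.8,115))
for n,px,z in (('jar',(234,197),70),('bb',(295,177),85),('box',(360,180),50)): print(n,onz('top',*px,z))
rk=[(217,182),(254,180),(264,296),(224,298)]
R=[onz('top',*p,32) for p in rk]; print('rack',np.round(R,0), np.mean(R,0),[np.linalg.norm(R[i]-R[i-1]) for i in range(4)])
p=np.array(onz('top',408,273,86));print(proj('top',p+[32,0,0]),proj('top',p+[0,32,0]))
print('typewriter corner',[onz('top',390,385,z) for z in(0,100)],onz('top',500,280,120),onz('top',513,300,150))
E
```

```text
cap [array([231.5, 235.2]), array([13. , 18.6]), array([223, 227,  17,  17])]
 at 124: [618.14177525 -41.00924294 124.        ]
pad [array([406.6, 272.9]), array([31.9, 33.4]), array([390, 257,  34,  33])] [ 559.3219656 -357.2846854   86.       ]
padscene [array([329.2, 314. ]), array([30.1, 48.2]), array([305, 299,  45,  34])] [ 555.19604601 -368.75781489   86.        ]
cap tri [617.70145407 -40.27873226 121.0719468 ] 1.3070346915687734
[614.57339714 -45.98306156 124.        ] [613.66677362 -47.59504724 115.        ]
jar [692.86824538 -34.22213679  70.        ]
bb [ 731.29840518 -147.881058     85.        ]
box [ 735.54641051 -272.76928451   50.        ]
rack [[727.   6.  32.]
 [733. -66.  32.]
 [507. -93.  32.]
 [502. -16.  32.]] [617.10941326 -42.38967132  32.        ] [np.float64(226.3701325374616), np.float64(72.50778552928391), np.float64(227.2572285876544), np.float64(76.99010196161414)]
[408.2 255.5] [390.6 272.6]
typewriter corner [array([ 335.76245297, -345.47519236,    0.        ]), array([ 361.34475835, -326.73397777,  100.        ])] [ 551.57726192 -515.34204785  120.        ] [ 519.22533336 -524.67638316  150.        ]
```

Emit:
{"op": "arm_command", "data": {"series": [[1,[-0.65,1,0],0],[1,[-0.65,1,0],0],[1,[-0.65,1,0],0],[1,[-0.65,1,0],0],[1,[-0.65,1,0],0]]}}

```text
time: 0.72
tool_pos: [363.9, 282.2, 228.0]
orientation: [0.001, 0.811, 0.585, -0.002]
ft_force: [0.9, 0.7, -0.6]
width: 85.1
```

```bash
python3 - <<'E'
from h import *
ct=(233.3,236.7)
print('cap',onz('top',*ct,124)); p,e=tri(ct,(271.2,186.6)); print(p,e)
print('pad',onz('top',408,273.1,86))
E
```

```text
cap [615.53757753 -44.20271154 124.        ]
[615.50579739 -44.01297445 123.01684741] 0.17899297985233903
pad [ 559.08158835 -359.8247795    86.        ]
```

Emit:
{"op": "arm_command", "data": {"series": [[1,[-0.66,0.98,0],0],[1,[-0.66,0.98,0],0],[1,[-0.66,0.98,0],0],[1,[-0.66,0.98,0],0],[1,[-0.66,0.98,0],0]]}}

```text
time: 1.35
tool_pos: [548.8, 39.3, 227.6]
orientation: [0.001, 0.811, 0.585, -0.002]
ft_force: [0.3, 1.8, -0.2]
width: 85.3
```

Emit:
{"op": "arm_command", "data": {"series": [[1,[0,0,0],0.055],[1,[0,0,0],0.055],[1,[0,0,0],0.055],[1,[0,0,0],0.055],[1,[0,0,0],0.055]]}}

```text
time: 1.98
tool_pos: [550.2, 34.3, 223.7]
orientation: [0.002, 0.984, 0.176, -0.005]
ft_force: [0.3, 0.4, 0.3]
width: 85.5
```

```bash
cat >> h.py <<'E'
from scipy.spatial.transform import Rotation as Ro
def rel(tgt):
    o=telemetry.get_obs(); q=o['orientation']; R=Ro.from_quat([q[1],q[2],q[3],q[0]]).as_matrix()
    d=R.T@(np.array(tgt)-o['tool_pos'])
    print('t',o['time'],'pos',o['tool_pos'].round(1),'F',o['ft_force'].round(1),'w',round(o['width'],1)); print('x',R[:,0].round(3),'z',R[:,2].round(3),'q',o['joint_pos'].round(2)); print('units',(d/50).round(3))
E
python3 - <<'E'
from h import *
rel([615.5,-44,190])
E
```

```text
t 1.975 pos [550.2  34.3 223.7] F [0.3 0.4 0.3] w 85.5
x [ 0.938  0.347 -0.01 ] z [-0.009 -0.005 -1.   ] q [ 0.06  0.1   0.17  1.65 -0.    1.28]
units [0.689 1.92  0.669]
```

Emit:
{"op": "arm_command", "data": {"series": [[1,[0.34,0.96,0.33],0.03],[1,[0.34,0.96,0.33],0],[1,[0,0,0],0]]}}

```text
time: 2.35
tool_pos: [612.5, -48.7, 188.7]
orientation: [0.001, 0.992, 0.127, -0.005]
ft_force: [-1.1, 1.0, -0.2]
width: 85.6
```

```bash
python3 - <<'E'
from h import *
rel([615.5,-44,190])
for n in("top","scene"): cv2.imwrite(f'pics/{n}1.png',optics.camera(n)[100:400,100:500])
a=np.hstack([cv2.imread('pics/top1.png'),cv2.imread('pics/scene1.png')]);cv2.imwrite('pics/b1.png',a)
E
```

```text
t 2.35 pos [612.5 -48.7 188.7] F [-1.1  1.  -0.2] w 85.6
x [ 0.967  0.253 -0.011] z [-0.01  -0.004 -1.   ] q [-0.08  0.24  0.27  1.61 -0.01  1.24]
units [ 0.081 -0.075 -0.027]
```

View pics/b1.png

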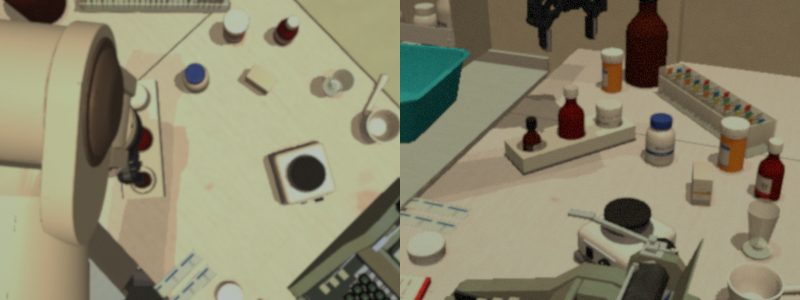

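Emit:
{"op": "arm_command", "data": {"series": [[1,[0.08,-0.07,0.5],0],[1,[0,0,0.5],0],[1,[0,0,0],0]]}}

```text
time: 2.82
tool_pos: [614.0, -39.5, 142.3]
orientation: [0.001, 0.992, 0.13, -0.003]
ft_force: [0.6, -0.9, 1.4]
width: 85.5
```

```bash
python3 - <<'E'
from h import *
rel([615.5,-44,101])
E
```

```text
t 2.825 pos [614.  -39.5 142.3] F [ 0.6 -0.9  1.4] w 85.5
x [ 0.966  0.258 -0.006] z [-0.005 -0.004 -1.   ] q [-0.06  0.23  0.17  1.51 -0.    1.25]
units [0.011 0.093 0.825]
```

Emit:
{"op": "arm_command", "data": {"series": [[1,[0.01,0.09,0.4],0],[1,[0,0,0.4],0],[1,[0,0,0],0]]}}

```text
time: 3.2
tool_pos: [616.2, -43.2, 103.2]
orientation: [0.002, 0.991, 0.131, -0.001]
ft_force: [-0.3, -0.5, -0.4]
width: 85.5
```

```bash
python3 - <<'E'
from h import *
rel([615.5,-44,101])
cv2.imwrite('pics/s2.png',cv2.resize(optics.camera('scene')[140:290,190:390],None,fx=4,fy=4))
E
```

```text
t 3.2 pos [616.2 -43.2 103.2] F [-0.3 -0.5 -0.4] w 85.5
x [ 0.966  0.259 -0.002] z [-0.001 -0.004 -1.   ] q [-0.07  0.24  0.1   1.43 -0.    1.24]
units [-0.017  0.012  0.044]
```

View pics/s2.png

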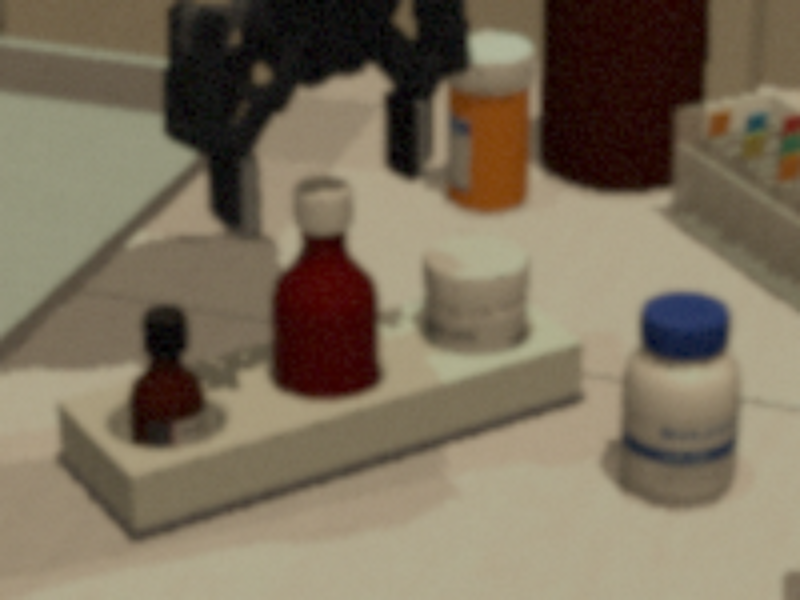

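Emit:
{"op": "arm_command", "data": {"series": [[0,[0,0,0.03],0],[0,[0,0,0],0],[0,[0,0,0],0],[0,[0,0,0],0],[0,[0,0,0],0]], "squeeze": 80}}

```text
time: 3.88
tool_pos: [617.8, -43.4, 105.5]
orientation: [0.002, 0.991, 0.131, 0.002]
ft_force: [0.1, -0.1, -1.9]
width: 23.2
```

Emit:
{"op": "arm_command", "data": {"series": [[0,[0,0,0],0],[0,[0,0,0],0],[0,[0,0,0],0]]}}

```text
time: 4.25
tool_pos: [617.8, -43.4, 105.4]
orientation: [0.002, 0.991, 0.131, 0.002]
ft_force: [-0.4, -1.0, 0.2]
width: 22.9
```

```bash
python3 - <<'E'
from h import *
rel([615.5,-44,101])
cv2.imwrite('pics/s3.png',cv2.resize(optics.camera('scene')[140:290,190:390],None,fx=4,fy=4))
E
```

```text
t 4.25 pos [617.8 -43.4 105.4] F [-0.4 -1.   0.2] w 22.9
x [0.966 0.259 0.003] z [ 0.004 -0.004 -1.   ] q [-0.07  0.24  0.1   1.43 -0.    1.24]
units [-0.048 -0.001  0.089]
```

View pics/s3.png

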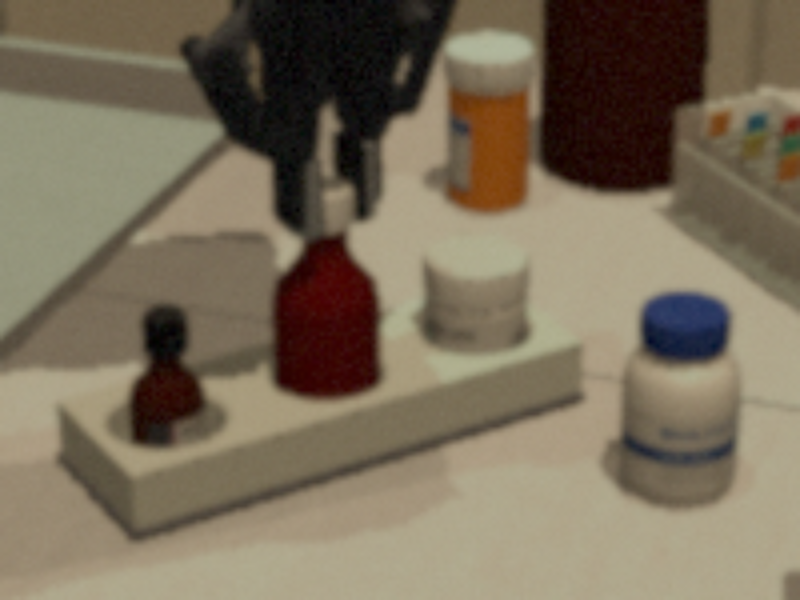

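Emit:
{"op": "arm_command", "data": {"series": [[0,[0,0,-0.2],0],[0,[0,0,-0.3],0],[0,[0,0,-0.3],0],[0,[0,0,-0.4],0],[0,[0,0,-0.4],0]]}}

```text
time: 4.92
tool_pos: [616.9, -43.0, 189.9]
orientation: [0.002, 0.991, 0.131, 0.001]
ft_force: [0.4, -0.0, -1.9]
width: 22.9
```

```bash
python3 - <<'E'
from h import *
rel([559,-360,240])
cv2.imwrite('pics/s4.png',cv2.resize(optics.camera('scene')[60:260,190:390],None,fx=3,fy=3))
E
```

```text
t 4.925 pos [616.9 -43.  189.9] F [ 0.4 -0.  -1.9] w 22.9
x [0.966 0.259 0.002] z [ 0.003 -0.004 -1.   ] q [-0.07  0.24  0.27  1.6  -0.    1.24]
units [-2.76   5.828 -0.979]
```

View pics/s4.png

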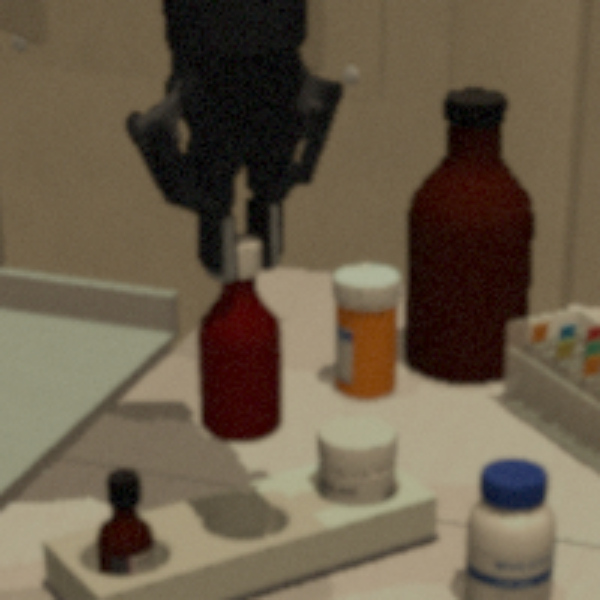

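Emit:
{"op": "arm_command", "data": {"series": [[0,[0,0,-0.7],0],[0,[-0.4,0.83,0],0],[0,[-0.4,0.83,0],0],[0,[-0.4,0.83,0],0],[0,[-0.4,0.83,0],0]]}}

```text
time: 5.6
tool_pos: [584.1, -225.8, 233.4]
orientation: [0.003, 0.991, 0.134, 0.005]
ft_force: [-0.2, -0.8, -2.0]
width: 22.5
```

Emit:
{"op": "arm_command", "data": {"series": [[0,[-0.4,0.83,0],0],[0,[-0.4,0.83,0],0],[0,[-0.2,0.5,0],0],[0,[0,0,0],0],[0,[0,0,0],0]]}}

```text
time: 6.22
tool_pos: [562.5, -349.9, 235.2]
orientation: [0.004, 0.991, 0.132, 0.006]
ft_force: [-0.2, 0.9, -1.6]
width: 23.0
```

```bash
python3 - <<'E'
from h import *
rel([559,-360,200])
cv2.imwrite('pics/s5.png',cv2.resize(optics.camera('scene')[150:390,220:440],None,fx=2.5,fy=2.5))
cv2.imwrite('pics/t5.png',optics.camera('top'))
E
```

```text
t 6.225 pos [ 562.5 -349.9  235.2] F [-0.2  0.9 -1.6] w 23.0
x [0.965 0.261 0.011] z [ 0.013 -0.006 -1.   ] q [-0.56  0.36  0.51  1.7   0.    0.75]
units [-0.129  0.17   0.704]
```

View pics/s5.png

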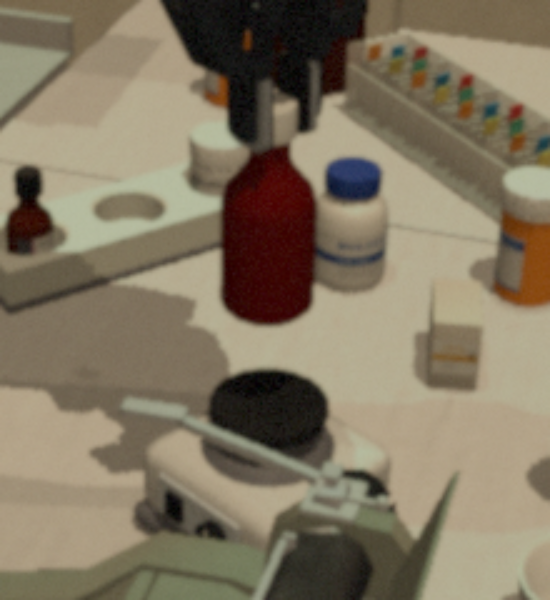

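View pics/t5.png

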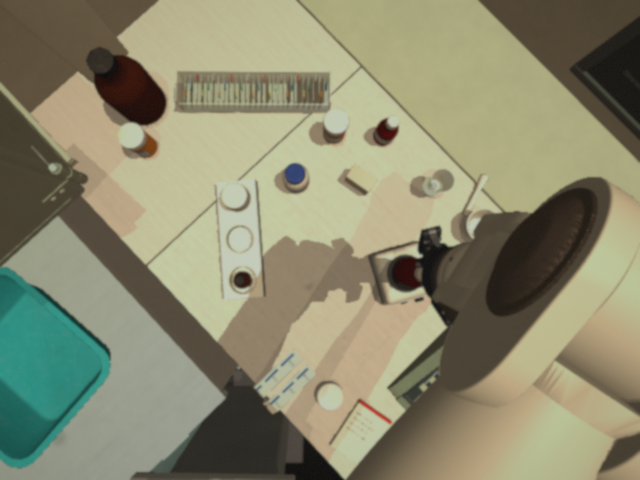

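Emit:
{"op": "arm_command", "data": {"series": [[0,[-0.13,0.17,0],0],[0,[0,0,0.35],0],[0,[0,0,0.35],0],[0,[0,0,0],0]]}}

```text
time: 6.82
tool_pos: [559.4, -358.8, 200.6]
orientation: [0.005, 0.991, 0.134, 0.007]
ft_force: [-0.2, -0.8, -1.0]
width: 23.2
```

```bash
python3 - <<'E'
from h import *
rel([559,-360,183.4])
cv2.imwrite('pics/s6.png',cv2.resize(optics.camera('scene')[150:390,220:440],None,fx=2.5,fy=2.5))
E
```

```text
t 6.825 pos [ 559.4 -358.8  200.6] F [-0.2 -0.8 -1. ] w 23.2
x [0.964 0.265 0.012] z [ 0.014 -0.007 -1.   ] q [-0.57  0.35  0.42  1.63  0.    0.73]
units [-0.018  0.017  0.344]
```

View pics/s6.png

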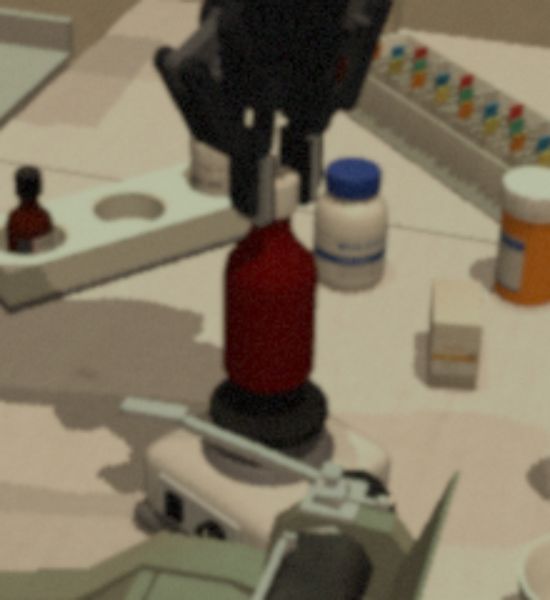

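Aligned over the pad (bottle foot about 17 mm above). Press slowly, watching force.

Emit:
{"op": "arm_command", "data": {"series": [[0,[0,0,0.25],0],[0,[0,0,0.12],0],[0,[0,0,0.1],0]]}}

```text
time: 7.25
tool_pos: [560.7, -359.6, 179.2]
orientation: [0.006, 0.991, 0.134, 0.008]
ft_force: [-1.4, -1.6, 2.5]
width: 23.0
```

Emit:
{"op": "arm_command", "data": {"series": [[0,[0,0,0.1],0]]}}

```text
time: 7.38
tool_pos: [561.0, -359.9, 175.0]
orientation: [0.007, 0.991, 0.134, 0.009]
ft_force: [-1.1, -0.3, 27.3]
width: 22.9
```

Emit:
{"op": "arm_command", "data": {"series": [[0,[0,0,0.02],0],[0,[0,0,0.03],0]]}}

```text
time: 7.62
tool_pos: [561.2, -360.4, 175.4]
orientation: [0.008, 0.991, 0.134, 0.01]
ft_force: [-2.1, 1.4, 8.6]
width: 22.8
```

Emit:
{"op": "arm_command", "data": {"series": [[0,[0,0,0.03],0],[0,[0,0,0.03],0]]}}

```text
time: 7.88
tool_pos: [561.2, -360.8, 175.4]
orientation: [0.01, 0.991, 0.134, 0.011]
ft_force: [-3.2, 0.8, 8.4]
width: 22.9
```

Emit:
{"op": "arm_command", "data": {"series": [[0,[0,0,0.06],0],[0,[0,0,0.06],0],[0,[0,0,0.06],0]]}}

```text
time: 8.25
tool_pos: [561.5, -361.8, 175.3]
orientation: [0.014, 0.991, 0.134, 0.015]
ft_force: [-4.9, 2.6, 15.6]
width: 22.7
```

Emit:
{"op": "arm_command", "data": {"series": [[0,[0,0,0.06],0],[0,[0,0,0.06],0],[0,[0,0,0.06],0],[0,[0,0,0.06],0],[0,[0,0,0.06],0]]}}

```text
time: 8.88
tool_pos: [560.9, -362.4, 175.3]
orientation: [0.019, 0.991, 0.133, 0.02]
ft_force: [-6.5, 3.7, 16.7]
width: 22.9
```

```bash
python3 - <<'E'
from h import *
rel([559,-360,183.4])
cv2.imwrite('pics/s7.png',cv2.resize(optics.camera('scene')[150:390,220:440],None,fx=2.5,fy=2.5))
E
```

```text
t 8.875 pos [ 560.9 -362.4  175.3] F [-6.5  3.7 16.7] w 22.9
x [0.964 0.265 0.034] z [ 0.044 -0.032 -0.999] q [-0.57  0.3   0.32  1.53 -0.    0.73]
units [-0.019 -0.049 -0.164]
```

View pics/s7.png

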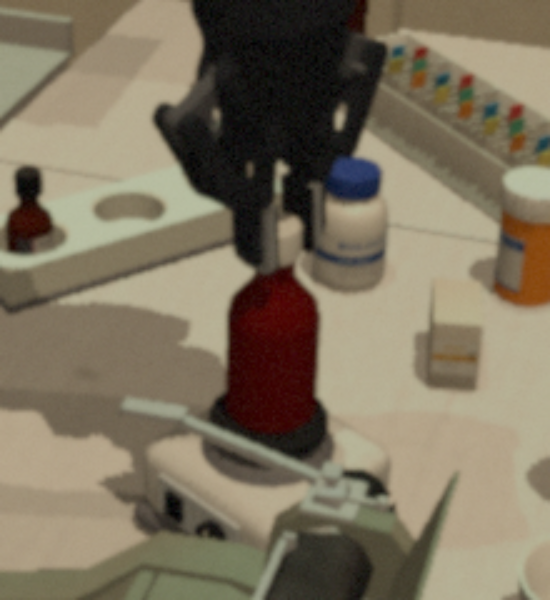

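Emit:
{"op": "arm_command", "data": {"series": [[0,[0,0,-0.3],0],[0,[0,0,-0.4],0],[0,[0,-0.8,0],0],[0,[0,-0.8,0],0],[0,[0,0,0],0]]}}

```text
time: 9.55
tool_pos: [538.1, -282.6, 209.2]
orientation: [0.019, 0.991, 0.133, 0.021]
ft_force: [0.4, -0.9, -2.4]
width: 23.2
```

```bash
python3 - <<'E'
from h import *
rel([537,-278,160])
cv2.imwrite('pics/s8.png',cv2.resize(optics.camera('scene')[150:390,220:440],None,fx=2.5,fy=2.5))
E
```

```text
t 9.55 pos [ 538.1 -282.6  209.2] F [ 0.4 -0.9 -2.4] w 23.2
x [0.964 0.264 0.036] z [ 0.046 -0.033 -0.998] q [-0.48  0.16  0.21  1.57 -0.01  0.82]
units [-0.033 -0.137  0.979]
```

View pics/s8.png

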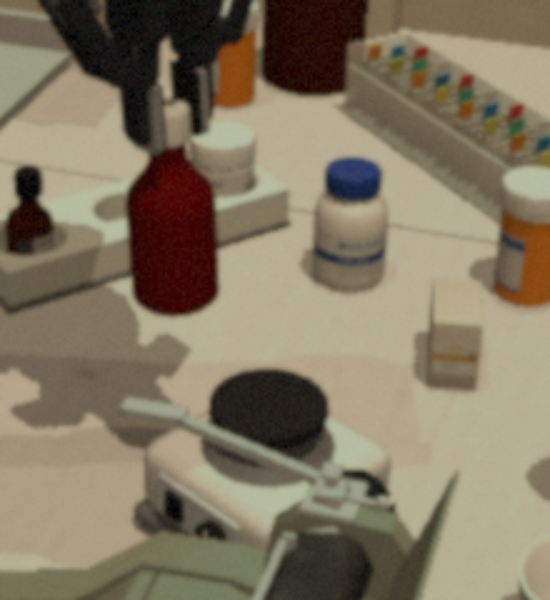

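Emit:
{"op": "arm_command", "data": {"series": [[0,[0,-0.25,0.3],0],[0,[0,0,0.6],0],[0,[0,0,0.5],0],[0,[0,0,0.35],0],[0,[0,0,0],0]], "squeeze": 40}}

```text
time: 10.22
tool_pos: [540.9, -278.2, 119.1]
orientation: [0.02, 0.991, 0.132, 0.021]
ft_force: [-0.5, -0.7, -2.0]
width: 22.8
```

```bash
python3 - <<'E'
from h import *
rel([537,-278,118])
cv2.imwrite('pics/s9.png',cv2.resize(optics.camera('scene')[150:390,220:440],None,fx=2.5,fy=2.5))
E
```

```text
t 10.225 pos [ 540.9 -278.2  119.1] F [-0.5 -0.7 -2. ] w 22.8
x [0.964 0.262 0.037] z [ 0.048 -0.035 -0.998] q [-0.47  0.15  0.03  1.39 -0.01  0.84]
units [-0.075 -0.025  0.017]
```

View pics/s9.png

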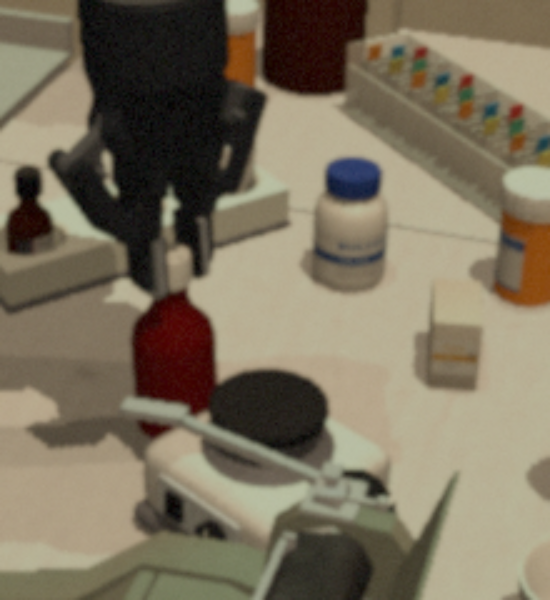

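Emit:
{"op": "arm_command", "data": {"series": [[0,[0,0.2,0],0],[0,[0,0.2,0],0],[0,[0,0.2,0],0]]}}

```text
time: 10.65
tool_pos: [550.1, -307.4, 124.5]
orientation: [0.02, 0.991, 0.132, 0.023]
ft_force: [-3.4, 6.4, -2.0]
width: 22.7
```

```bash
python3 - <<'E'
from h import *
rel([537,-278,118])
cv2.imwrite('pics/s10.png',cv2.resize(optics.camera('scene')[150:390,220:440],None,fx=2.5,fy=2.5))
E
```

```text
t 10.65 pos [ 550.1 -307.4  124.5] F [-3.4  6.4 -2. ] w 22.7
x [0.964 0.263 0.041] z [ 0.051 -0.033 -0.998] q [-0.51  0.2   0.1   1.4  -0.    0.8 ]
units [-0.102 -0.642  0.098]
```

View pics/s10.png

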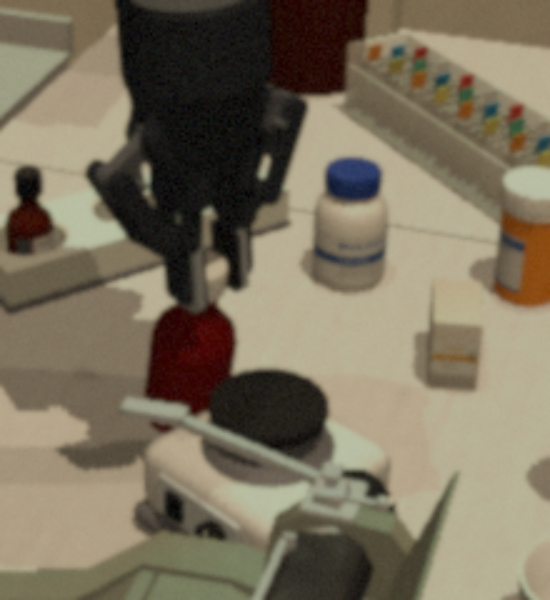

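Emit:
{"op": "arm_command", "data": {"series": [[0,[0,0.2,0.02],0],[0,[0,0.2,0.05],0],[0,[0,0.2,0.07],0]]}}

```text
time: 11.08
tool_pos: [559.2, -337.7, 121.3]
orientation: [0.019, 0.991, 0.133, 0.024]
ft_force: [-1.6, 3.9, 0.5]
width: 22.7
```

```bash
python3 - <<'E'
from h import *
rel([537,-278,118])
cv2.imwrite('pics/s11.png',cv2.resize(optics.camera('scene')[150:390,220:440],None,fx=2.5,fy=2.5))
E
```

```text
t 11.075 pos [ 559.2 -337.7  121.3] F [-1.6  3.9  0.5] w 22.7
x [0.964 0.264 0.044] z [ 0.053 -0.031 -0.998] q [-0.54  0.26  0.16  1.41  0.    0.76]
units [-0.115 -1.271  0.005]
```

View pics/s11.png

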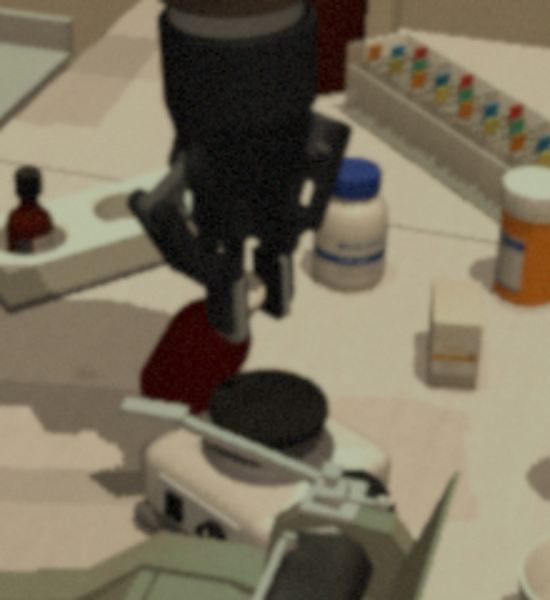

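Emit:
{"op": "arm_command", "data": {"series": [[0,[0,0.2,0.1],0],[0,[0,0.2,0.16],0]]}}

```text
time: 11.38
tool_pos: [565.9, -359.5, 109.6]
orientation: [0.02, 0.991, 0.132, 0.025]
ft_force: [-2.0, 3.4, 1.2]
width: 22.8
```

```bash
python3 - <<'E'
from h import *
rel([537,-278,118])
cv2.imwrite('pics/s12.png',cv2.resize(optics.camera('scene')[150:390,220:440],None,fx=2.5,fy=2.5))
E
```

```text
t 11.375 pos [ 565.9 -359.5  109.6] F [-2.   3.4  1.2] w 22.8
x [0.964 0.263 0.045] z [ 0.055 -0.032 -0.998] q [-0.57  0.3   0.18  1.39  0.    0.74]
units [-0.12  -1.714 -0.253]
```

View pics/s12.png

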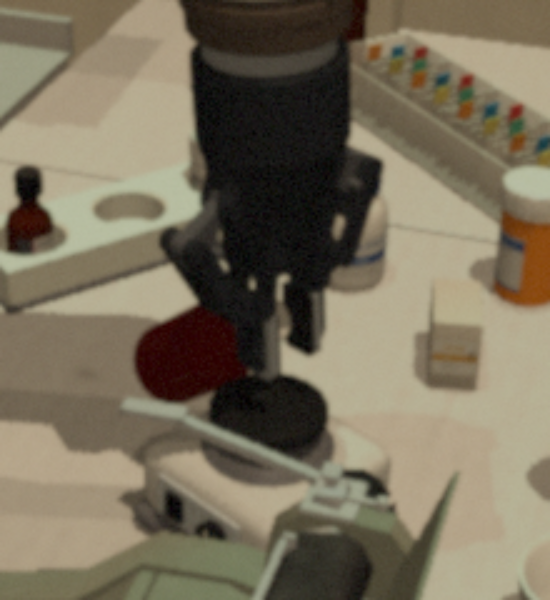

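Emit:
{"op": "arm_command", "data": {"series": [[0,[0,0,0],0],[0,[0,0,0],0],[0,[0,0,-0.1],0],[0,[0,0,-0.3],0]], "squeeze": 120}}

```text
time: 11.92
tool_pos: [564.4, -360.0, 127.8]
orientation: [0.02, 0.991, 0.132, 0.024]
ft_force: [-1.4, -0.3, -1.2]
width: 19.7
```

Emit:
{"op": "arm_command", "data": {"series": [[0,[0,0,-0.6],0],[0,[0,0,-0.6],0],[0,[0,0,-0.6],0],[0,[0,0,-0.6],0],[0,[0,0,-0.4],0]]}}

```text
time: 12.55
tool_pos: [556.1, -356.0, 277.7]
orientation: [0.023, 0.991, 0.132, 0.025]
ft_force: [1.5, 0.0, -2.1]
width: 19.9
```

```bash
python3 - <<'E'
from h import *
rel([537,-278,118])
cv2.imwrite('pics/s13.png',cv2.resize(optics.camera('scene')[80:320,180:440],None,fx=2.5,fy=2.5))
E
```

```text
t 12.55 pos [ 556.1 -356.   277.7] F [ 1.5  0.  -2.1] w 19.9
x [0.964 0.262 0.044] z [ 0.056 -0.039 -0.998] q [-0.57  0.32  0.54  1.72 -0.    0.74]
units [-0.099 -1.769  3.104]
```

View pics/s13.png

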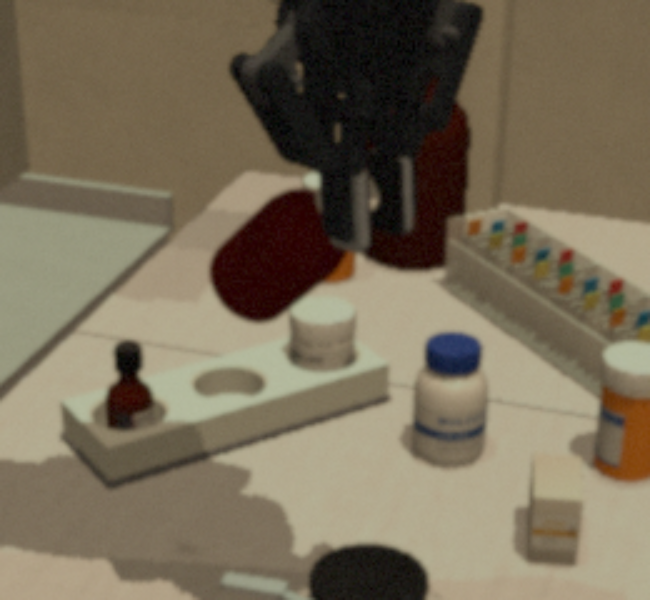

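Emit:
{"op": "arm_command", "data": {"series": [[0,[0,0,0],0],[0,[0,0,0],0],[0,[0,0,0],0],[0,[0,0,0],0]]}}

```text
time: 13.1
tool_pos: [555.9, -356.3, 279.2]
orientation: [0.024, 0.991, 0.132, 0.026]
ft_force: [0.8, 0.5, -2.4]
width: 19.6
```

```bash
python3 - <<'E'
from h import *
rel([537,-278,118])
im=optics.camera('scene'); tp=optics.camera('top')
cv2.imwrite('pics/s14.png',cv2.resize(im[80:320,180:440],None,fx=2.5,fy=2.5)); cv2.imwrite('pics/t14.png',tp)
o=telemetry.get_obs(); print(o['qvel'].round(3)); T=o['tool_pos']; cap=T+[0,0,9.6]; cap[0]-=.5
n=np.array([-.262,.965,0])
for name,i in(('scene',im),('top',tp)):
    h=cv2.cvtColor(i,cv2.COLOR_BGR2HSV); m=(((h[...,0]<10)|(h[...,0]>170))&(h[...,1]>150)&(h[...,2]>25)).astype(np.uint8)
    u,v=proj(name,cap).astype(int); w=np.zeros_like(m); 
    if name=='scene': w[v-20:v+70,u-75:u+5]=1
    else: w[v-60:v+60,u-90:u+20]=1
    cs=cv2.findContours(m*w,0,2)[0]
    for c in sorted(cs,key=cv2.contourArea)[-2:]: print(name,cv2.minAreaRect(c),cv2.boundingRect(c))
    for th in(45,52,60,68,75):
        a=np.radians(th); ax=-np.sin(a)*n+np.cos(a)*np.array([0,0,1])
        p=[proj(name,cap-k*ax) for k in(0,58,107)]
        # foot rim extreme
        e1=-np.cos(a)*n-np.sin(a)*np.array([0,0,1]);e2=np.cross(ax,e1)
        rim=np.array([proj(name,cap-k*ax+24*(np.cos(t)*e1+np.sin(t)*e2)) for k in(107,47) for t in np.linspace(0,6.28,40)])
        print(th,p[0],p[2],'box',rim.min(0),rim.max(0),'mid z',(cap-49*ax)[2].round(0))
E
```

```text
t 13.1 pos [ 555.9 -356.3  279.2] F [ 0.8  0.5 -2.4] w 19.6
x [0.964 0.262 0.045] z [ 0.057 -0.04  -0.998] q [-0.57  0.32  0.54  1.72 -0.    0.74]
units [-0.1   -1.782  3.132]
[-0.    -0.001  0.005  0.001  0.    -0.002]
scene ((330.0, 176.0), (4.0, 14.0), 0.0) (328, 169, 5, 15)
scene ((289.62371826171875, 181.1328582763672), (37.06605911254883, 53.18956756591797), 54.162349700927734) (265, 155, 53, 51)
45 [328.8 165.1] [287.1 202.6] box [270.2 164.9] [326.4 219.8] mid z 254.0
52 [328.8 165.1] [282.7 193.6] box [266.3 159.8] [323.7 211.4] mid z 259.0
60 [328.8 165.1] [278.5 182.8] box [262.5 154. ] [321.1 201.2] mid z 264.0
68 [328.8 165.1] [275.1 171.7] box [259.6 148.3] [319.  190.3] mid z 271.0
75 [328.8 165.1] [272.9 161.8] box [257.6 142.9] [317.6 183.4] mid z 276.0
top ((389.7812194824219, 287.3512268066406), (31.38805389404297, 57.162742614746094), 79.2156982421875) (361, 270, 59, 34)
45 [437.8 279. ] [377. 289.] box [367.1 267.4] [418.8 304.5] mid z 254.0
52 [437.8 279. ] [372.5 290.7] box [363.8 268.1] [415.5 306.5] mid z 259.0
60 [437.8 279. ] [368.3 292.5] box [361.1 268.8] [412.3 308.6] mid z 264.0
68 [437.8 279. ] [365.3 294.2] box [359.5 269.4] [409.9 310.5] mid z 271.0
75 [437.8 279. ] [363.6 295.5] box [358.9 269.9] [408.8 312. ] mid z 276.0
```

View pics/s14.png

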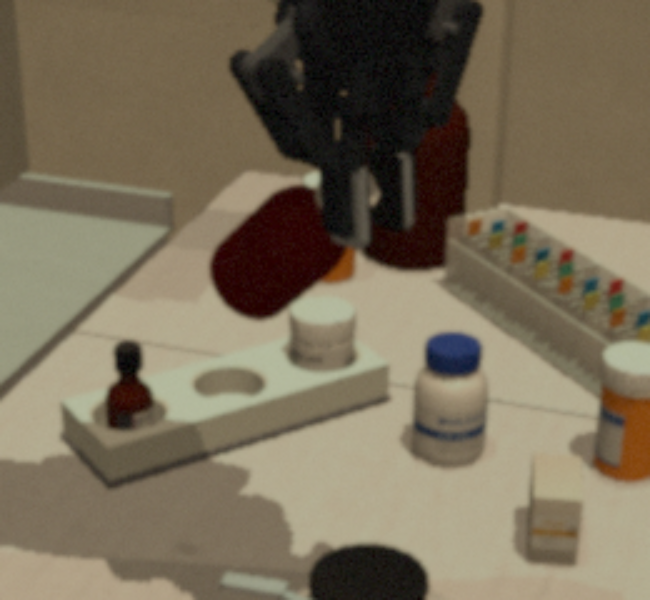

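View pics/t14.png

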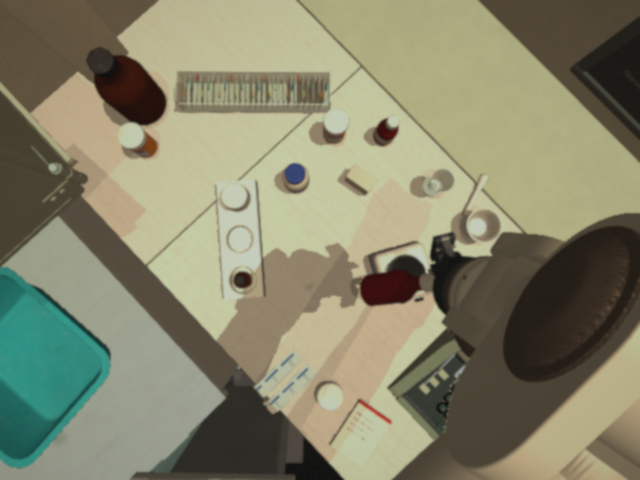

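```bash
python3 -c "
from cell import r
print(r.job_done())"
```

```text
the job is handed in; nothing more can be done
None
```

I drew the red bottle straight up out of the middle well by its cap and pressed it foot-down on the mixer pad. I then tipped it and handed the job in with it held tilted. No verdict came back.

- **Press:** the tool reached the height where the pad should be fully down (175.3–175.4 mm). It stayed there about 1.5 s, with 8 to 17 N of upward push in the settled readings. A brief reading of 27 N came as it bottomed out. The bottle was roughly 3 mm off the pad's centre.
- **Tipping:** the move commands cannot tilt the tool. I leaned the bottle over against the edge of the mixer housing with a light 40 N grip, so it turned in the fingers. I then gripped at 120 N and lifted it clear.
- **Final pose:** before handing in, both cameras put the bottle about 56° from upright, with its middle about 260 mm above the bench. It was still, and touching nothing but the fingers. The images showed the pad free and up, and the two containers in the rack, the bench bottle and the box where they started.

**Checks that disagreed:**
- **Finger opening:** it read 23 mm on the 26 mm cap at 80 N and 20 mm at 120 N. I took this to be give in the fingers, since pictures about half a second apart showed no slip.
- **Tool tilt:** the tool leaned about 3° while pressing and stayed that way, well within the limits.

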